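Slide the white reference disc along the rail into the reader's corner pocket

TASK

Set up the colour reader for calibration: with the fingertips, push the white reference disc straight across the deck until it rests against the long aluminium rail, then keep it pinned against that rail while you slide it along into the corner pocket at the blue end stop, until it sits snug against both the rail and the stop. Only push it, never lift or tip it, and leave the black disc, tube rack, steel bowl and jar where they are. Back off when it is seated.

Things in the scene. Friction and masses are not known exactly. Their poses are not given: they have to be found in the camera images.
- deck: colour reader, fixed to the bench: white deck 160 mm (x) by 300 mm (y), its top 12 mm above the bench. Origin: centre of its underside; z up. Rail along the +x edge, blue end stop across the +y end, pocket in their corner, over a dark green round window. Beyond the stop, y = 150 to 220 mm, a white housing with display, top 40 mm above the bench. The -x and -y edges are open
- rail (a point): middle of the aluminium rail's working face, at deck top height (deck x = +64 mm, y = 0). The straight rail runs the deck's whole length along y, is 16 mm wide and stands 10 mm above the deck top; axes as the deck's
- stop (a point): point on the blue end stop's working face at deck top height (deck x = 0, y = +134 mm). The stop runs along x, is 16 mm thick and stands 10 mm above the deck top; axes as the deck's
- guide (a point): top centre of a small blue guide stub on the deck against the stop: deck x from 10 to 18 mm, y from 118 to 134 mm, 8 mm high above the deck top; leaves the pocket a mouth 46 mm wide, open towards -y
- pocket (a point): where the centre of the disc's underside belongs when it is snug against rail and end stop: on the deck top at deck x = +44 mm, y = +114 mm
- white_disc: loose white calibration disc, 40 mm in diameter, 14 mm thick, 40 to 85 g, lying flat on the deck at the start, 70 to 95 mm (its centre) from the rail face and 126 mm or more from the stop face; smooth glaze, slippery against deck, rail and fingers (friction about 0.3). Origin: centre of its underside; z up
- black_disc: loose black disc of the same size lying on the deck, at least 85 mm (centre to centre) from the white one, nearer to the stop or farther from it; must stay. Origin: centre of its underside
- tube_rack: loose blue tube rack 60 x 110 mm, 53 mm high over its caps, on the bench beyond the rail; must stay. Origin: centre of its underside
- steel_bowl: loose steel bowl, 90 mm across, 55 mm high, on the bench off the deck's -y end; must stay. Origin: centre of its underside
- sample_jar: loose glass jar with red cap, 44 mm across, 55 mm high, on the bench beyond the rail; must stay. Origin: centre of its underside
Not all that is in view belongs to the job. Of the things like the white_disc, leave any that is brown; of the rest the larger one is meant.

How it is judged:
On the way, in this order (a step that is already met when the one before it is completed fails the run):
1. the white disc is against the rail (gap under 4 mm), its centre still more than 95 mm short of the end stop (x of white_disc in the frame of deck above 0.04 m and y of white_disc in the frame of deck below 0.039 m), for 0.1 s.
2. the white disc slides along the rail (gap under 5 mm), its centre 45 to 75 mm from the end stop (x of white_disc in the frame of deck above 0.039 m and y of white_disc in the frame of deck between 0.059 and 0.089 m), for 0.02 s.
At the end, for the whole second after the job is handed in: the white disc lies flat and at rest on the deck in the corner pocket, within 3 mm of touching the rail and within 3 mm of touching the end stop; the black disc, rack, bowl and jar are within 10 mm of where they stood (x of white_disc in the frame of deck between 0.041 and 0.0465 m and y of white_disc in the frame of deck between 0.111 and 0.1165 m and z of white_disc in the frame of deck between 0.01 and 0.0145 m and angle between white_disc's own z axis and vertical below 0.08 rad and linear speed of white_disc below 0.01 m/s and distance of each of black_disc, tube_rack, steel_bowl, sample_jar from where it was at the start of the episode below 0.01 m).
It fails at once if the white disc travels in the last stretch (centre less than 85 mm from the end stop) more than 7 mm away from the rail (y of white_disc in the frame of deck above 0.049 m and x of white_disc in the frame of deck below 0.037 m).
It fails at once if the white disc is lifted more than 5 mm off the deck (z of white_disc in the frame of deck above 0.017 m).
It fails at once if the white disc is tipped (angle between white_disc's own z axis and vertical above 0.25 rad).
It fails at once if the white disc falls off the deck (z of white_disc in the frame of deck below 0.006 m).
It fails at once if the black disc, tube rack, steel bowl or jar is moved more than 10 mm (distance of any of black_disc, tube_rack, steel_bowl, sample_jar from where it was at the start of the episode above 0.01 m).
It also fails if it takes over 56 s, if anything falls off the work surface, if the arm or the gripper's body presses on something with over 40 N, if the wrist force passes 120 N, or if a joint passes its speed limit or range.

ROBOT

A 6-joint arm with a two-finger parallel gripper is mounted at the origin on the work surface. World frame = base frame: x ahead of the robot, y to its left, z up, the work surface at z = 0. Lengths are in m, angles in rad, forces in N, time in s.
With the tool pointing down it reaches from about 0.35 to 0.875 m from the base axis. Payload 4.2 kg.
Tool frame: the origin (TCP) lies on the centre line of the jaws, within the pads' length; the fingertips stand tcp_to_tips ahead of it and the grasp point (between the pads) lies 5 mm behind it (tcp_to_tips is the distance from the TCP to the fingertips, in m); z points along the fingers, y is the direction in which the jaws open and shut (so a half turn about z gives the same grasp; the last joint's range is limited). The gripper opens to 85 mm and grips with 20 to 120 N. Pads are 22 mm wide; open, the fingers measure 114 mm over their backs; the gripper's body (76 mm by 85 mm) begins 54 mm behind the grasp point. The pads swing forward as they close: fully open they stand 13 mm farther back than shut.
Start: joints at [-1.021, 0.385, 0.008, 0, -1.194, -0.259], TCP at [0.179, -0.599, 0.245] pointing down, gripper open.
Joint ranges: [-3.14, 3.14], [-1.21, 2.06], [-1.07, 1.41], [-3.16, 2.05], [-2.99, -0.16], [-3.1, 3.1]. Speed limits (rad/s): [2.79, 2.79, 3.14, 3.14, 3.14, 3.14].

INTERFACE

Orientations are given as a unit quaternion [w, x, y, z].
In Python, from plant import * gives the robot as it stands.
- The arm moves only by the tool play_rows, never from a script. Its argument "moves" is a list that holds one entry, the list of rows, each a list of 5 numbers: the closure, from -1 (fully open) to 1 (shut), then the shift along the world's x, y, z in mm, then the turn about the world's z in degrees. A call has 1 to 20 rows; each row is the pose to reach, as a shift and turn from the pose commanded when the call began; what a row does not reach only later rows make up. A row lasts 1/8 s, in which the tool goes at most 62.5 mm and 10.7 degrees, less where a joint would pass 70% of its speed; a pose out of reach is approached as far as the arm can. A call with a gripper value outside its range is refused whole. The fingers move at their own pace and stop on an object; "grip_force" is the grip in N (left out, the last holds). Time passes only in rows, so rows that repeat a pose let the fingers close. It gives the time, the measured TCP pose, the force and the opening at its end, in the units of the state.
- observe(): the state, without advancing time (a new reading comes with each control period).
- capture(name): name is "scene" or "top"; returns (picture, depth): 420x560x3 uint8, blue, green, red; 420x560 float32, m along the optical axis (not along the pixel's ray), 0 where there is no reading.
- camera_model(name): a dict with "mtx" (3x3 intrinsics, pixels), "D" ([k1, k2, p1, p2, k3] as OpenCV has them; the pictures are not rectified), "R" (3x3) and "t" (3): a world point X has camera coordinates R X + t. Camera axes: x right, y down, z forward; pixel columns grow to the right and rows downward; lengths in m; the calibration is good to about 2 mm. A picture is of the moment at which its call begins. camera_model takes no time and is no camera call.
- hand_in(): hands the job in, once; it reports no verdict.
Trained networks look in the newest picture that a camera, given by its name, has taken for a name from the list of things; names that differ only in an ending like _2 or _b are one class to them, and where a whole thing is asked for, a point or a joint stands for the part that bears it (a point fixed in the world has none). Each returns a list of dicts, best first, with "score" (0 to 1); they miss things now and then, are a little off and sometimes report something else, mostly with a low value. They report only what shows in the picture. A call takes as long as a camera call. They do not tell look-alikes from the thing itself.
- masks_of(camera, label): "pixels" (420x560 bool, what is visible of it) and "rect" ([left, top, right, bottom] in pixels, round what is visible of it).
The state is a dict: "clock": time; "joints": joint angles; "qd": joint speeds; "tau": joint torques, N m; "position": TCP position; "orientation": TCP orientation; "wrist_force": force on the tool from outside, world axes, zero at the start; "moment": the same for the moment, N m; "width": opening from 0.0 (shut) to 1.0 (fully open).
Only numpy, scipy, OpenCV 4.12 (cv2) and the standard library are available. Lean on these libraries where they do the work, as an engineer would, in place of code of your own. Each camera call takes 0.05 s, during which the arm holds its last target. There are 200 camera calls.

## Working session

There is one attempt and no reset: what is moved stays moved. The work goes in short steps, Python scripts to look and compute and a tool call to move; the robot and the scene stay as the last step left them, time stands still between calls to the robot, and variables do not carry over. Pictures are saved under pics/ and viewed, about 8 in all and at most 12, crops included, and the job is handed in when it is done.

Besides the shell and the picture viewer there is one more tool, called after ">>>" as name(argument=value, ...) on one line, values as JSON. play_rows: Moves the arm, as the interface text tells. Its arguments: {"type":"object","properties":{"moves":{"type":"array"},"grip_force":{"type":"number"}},"required":["moves"]}

```bash
mkdir -p pics; ls; python3 - <<'E'
from plant import *
import cv2,numpy as np
s=observe();print(s)
for n in("scene","top"):
    p,d=capture(n);cv2.imwrite(f"pics/{n}0.png",p);np.save(f"{n}_d.npy",d)
    m=camera_model(n);print(n,m)
    for l in("white_disc","black_disc","deck","tube_rack","steel_bowl","sample_jar"):
        for r in masks_of(n,l)[:4]:
            ys,xs=np.nonzero(r["pixels"]);print(l,round(r["score"],2),r["rect"],len(xs),xs.mean().round(1) if len(xs) else 0,ys.mean().round(1) if len(xs) else 0)
E
```

```text
pics
{'clock': 0.0, 'joints': array([-1.02142551e+00,  3.85559416e-01,  6.63545185e-03, -4.98722842e-04,
       -1.19401398e+00, -2.58624846e-01]), 'qd': array([ 6.03804613e-04,  7.36187781e-06, -4.92174183e-04, -4.95567695e-04,
        6.60041239e-04,  1.19505353e-03]), 'tau': array([-8.26640808e-04, -3.92288661e+01,  1.88404334e+01,  4.18624252e+00,
       -4.69236184e-03, -5.10059280e-06]), 'position': array([ 0.17904242, -0.59822826,  0.24422364]), 'orientation': array([-2.07818741e-04, -1.44770379e-01,  9.89464672e-01,  1.07571244e-03]), 'wrist_force': array([ 0.11747365, -0.14453951, -0.14968659]), 'moment': array([-0.02207674, -0.01087509, -0.01956074]), 'width': 1.0021317739055993}
scene {'mtx': array([[412.76610447,   0.        , 272.76947084],
       [  0.        , 412.76610447, 214.43835369],
       [  0.        ,   0.        ,   1.        ]]), 'D': array([-0.11514961,  0.        ,  0.        ,  0.        ,  0.        ]), 'R': array([[ 0.65579638,  0.75488094,  0.00926683],
       [ 0.6404437 , -0.54979717, -0.53624149],
       [-0.3997036 ,  0.35760011, -0.84401374]]), 't
[... 888 characters left out ...]
      ]), 'R': array([[-0.00447497, -0.99997501, -0.00547335],
       [-0.99350005,  0.00506843, -0.11371876],
       [ 0.11374366,  0.00492889, -0.9934979 ]]), 't': array([-0.03629852,  0.59857951,  0.71581777])}
white_disc 0.66 [326.4, 324.8, 358.1, 350.2] 480 343.0 335.2
white_disc 0.61 [347.7, 217.8, 368.0, 243.5] 453 356.4 229.3
black_disc 0.89 [280.9, 235.7, 302.5, 255.6] 405 291.1 245.6
deck 0.77 [156.1, 169.5, 387.6, 316.2] 20190 266.4 239.6
tube_rack 0.63 [208.3, 119.5, 274.7, 167.1] 2461 241.5 141.2
steel_bowl 0.67 [426.3, 158.2, 485.3, 215.1] 2416 455.2 187.1
sample_jar 0.94 [340.6, 106.5, 372.5, 140.4] 736 353.9 122.3
sample_jar 0.17 [154.0, 167.9, 389.9, 310.6] 20164 266.3 239.5
```

```bash
python3 - <<'E'
import cv2,numpy as np
a=cv2.imread("pics/scene0.png");b=cv2.imread("pics/top0.png")
cv2.imwrite("pics/v1.png",cv2.resize(a[90:380,90:400],None,fx=2,fy=2,interpolation=cv2.INTER_CUBIC))
cv2.imwrite("pics/v2.png",cv2.resize(b[90:380,120:510],None,fx=2,fy=2,interpolation=cv2.INTER_CUBIC))
E
```

```text
(no output)
```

View pics/v1.png

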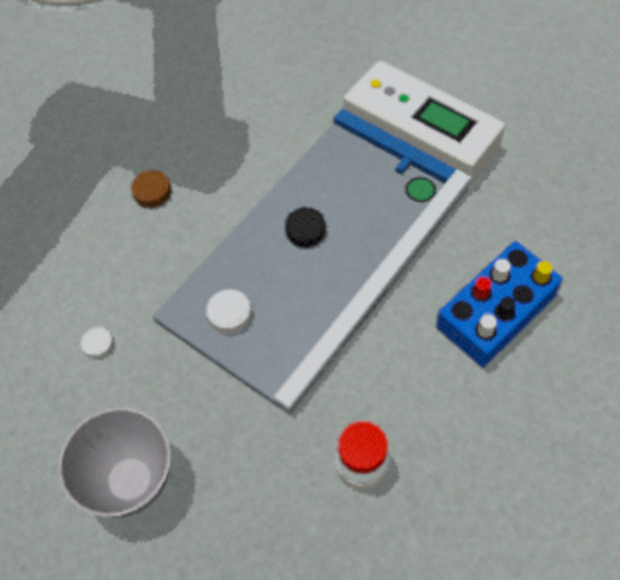

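View pics/v2.png

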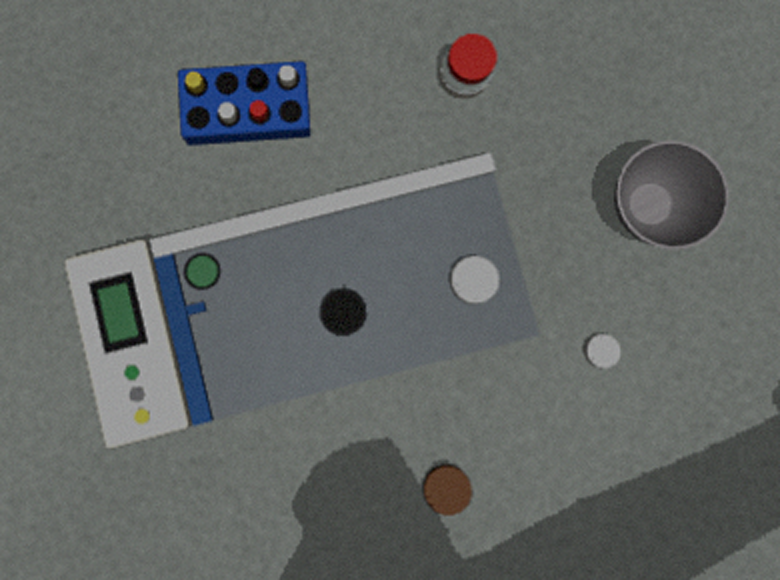

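The candidates, given as scene pixel / top pixel, are:
- **White disc on the deck:** (204,245) / (357,229). It is the larger white one, so I choose it.
- **Small white disc on the bench:** (138,261) / (421,265). It is smaller, so I leave it.
- **Brown disc:** (165,184) / (343,334). The task says to leave brown.

The black disc is at (242,203) / (291,246).

Next I'll fit the deck pose and triangulate the discs.

```bash
cat > h.py <<'E'
from plant import *
import cv2,numpy as np
from scipy.optimize import least_squares
CM={n:camera_model(n) for n in("scene","top")}
def proj(n,X):
    m=CM[n];return cv2.projectPoints(np.float64(X).reshape(-1,1,3),cv2.Rodrigues(m["R"])[0],m["t"],m["mtx"],m["D"])[0][:,0]
def ray(n,uv):
    m=CM[n];p=cv2.undistortPoints(np.float64([[uv]]),m["mtx"],m["D"])[0,0]
    return -m["R"].T@m["t"], m["R"].T@np.r_[p,1]
def onz(n,uv,z):
    o,d=ray(n,uv);return o+d*(z-o[2])/d[2]
def tri(pix):
    f=lambda X:np.concatenate([proj(n,X)[0]-p for n,p in pix.items()])
    r=least_squares(f,[.5,-.2,.03]);return r.x,r.fun
def w2d(P,pose):
    c,s=np.cos(pose[2]),np.sin(pose[2]);d=np.asarray(P)[:2]-pose[:2];return np.array([c*d[0]+s*d[1],-s*d[0]+c*d[1]])
def d2w(x,y,pose):
    c,s=np.cos(pose[2]),np.sin(pose[2]);return np.array([pose[0]+c*x-s*y,pose[1]+s*x+c*y])
E
python3 - <<'E'
from h import *
import plant
print([k for k in dir(plant) if k[0]!='_'], getattr(plant,'tcp_to_tips',None))
K={"top":[((80,-150,22),(490,153)),((64,-150,22),(495,170)),((-80,134,22),(213,420)),((44,114,12),(202,271)),((-80,-150,12),(540,333)),((80,150,22),(150,240)),((-80,220,40),(107,447)),((80,220,40),(66,260))],
"scene":[((-80,-150,12),(156,318)),((80,-150,22),(292,404)),((64,-150,22),(275,398)),((44,114,12),(421,189)),((-80,134,22),(334,120)),((-80,220,40),(377,62)),((80,220,40),(504,127))]}
off={"top":(120,90),"scene":(90,90)}
def res(p,sel):
    o=[]
    for n in sel:
        for X,uv in K[n]:
            w=d2w(X[0]/1e3,X[1]/1e3,p);o.append(proj(n,[*w,X[2]/1e3])[0]-(np.array(uv)/2+off[n]))
    return np.concatenate(o)
for sel in(["top"],["scene"],["top","scene"]):
    r=least_squares(res,[.55,-.15,.25],args=(sel,),loss="soft_l1");pose=r.x;print(sel,pose.round(4));
print(res(pose,sel).reshape(-1,2).round(1).tolist());np.save("pose.npy",pose)
ims={"scene":cv2.imread("pics/scene0.png"),"top":cv2.imread("pics/top0.png")}
def blob(n,c,white):
    g=ims[n].min(2) if white else ims[n].max(2);m=((g>165) if white else (g<55)).astype(np.uint8)
    _,L,S,C=cv2.connectedComponentsWithStats(m);i=L[c[1],c[0]];return C[i],S[i,2:]
for nm,cs,ct,w in(("white",(204,245),(357,229),1),("black",(242,203),(291,246),0)):
    a,sa=blob("scene",cs,w);b,sb=blob("top",ct,w);X,e=tri({"scene":a,"top":b})
    print(nm,a,sa,b,sb,"tri",X.round(4),e.round(2),"deck",w2d(X,pose).round(4))
    for n,p in(("scene",a),("top",b)):
        q=onz(n,p,.026);print(n,q.round(4),w2d(q,pose).round(4))
E
```

```text
['Unreachable', 'camera_model', 'capture', 'hand_in', 'masks_of', 'observe', 'tcp_to_tips'] 0.014
['top'] [ 0.5601 -0.0571  0.251 ]
['scene'] [ 0.5616 -0.0554  0.2557]
['top', 'scene'] [ 0.5607 -0.0566  0.2532]
[[0.1, -1.4], [0.2, -1.0], [-0.2, 0.3], [-0.0, -0.3], [0.3, -0.2], [-0.6, -0.3], [-0.8, 1.9], [-2.4, -0.8], [-2.3, -0.0], [-1.5, 2.2], [-0.5, 0.2], [-0.6, 0.5], [-1.2, -1.1], [0.2, -2.0], [1.0, -2.4]]
white [203.56626506 243.87048193] [ 22  19 332] [279.50018495 209.50027424] [   560    420 235199] tri [ 0.5722 -0.0877 -0.041 ] [37.98 -3.88 29.13 19.01] deck [ 0.0033 -0.033 ]
scene [ 0.565  -0.1652  0.026 ] [-0.023  -0.1063]
top [ 0.5997 -0.0354  0.026 ] [0.043  0.0108]
black [242.39 203.58] [ 20  20 300] [291.00236967 245.54739336] [ 23  24 422] tri [ 0.5391 -0.0546  0.02  ] [ 0.13 -0.01  0.09  0.06] deck [-0.0203  0.0073]
scene [ 0.5423 -0.0571  0.026 ] [-0.0179  0.0041]
top [ 0.539  -0.0543  0.026 ] [-0.0204  0.0076]
```

>>> play_rows(moves=[[[0.53,330,415,0,-2],[0.53,330,415,0,-2],[0.53,330,415,0,-2],[0.53,330,415,0,-2],[0.53,330,415,0,-2],[0.53,330,415,0,-2],[0.53,330,415,0,-2],[0.53,330,415,0,-2],[0.53,330,415,0,-2],[0.53,330,415,-60,-2],[0.53,330,415,-120,-2],[0.53,330,415,-145,-2],[0.53,330,415,-145,-2]]])

```text
clock: 2.33
position: [0.508, -0.1836, 0.0985]
orientation: [-0.002, -0.128, 0.992, 0.0]
wrist_force: [-0.6, -0.7, 1.9]
width: 0.232
```

```bash
python3 - <<'E'
from h import *
pose=np.load("pose.npy")
for n,c in(("scene",(204,244)),("top",(357,229))):
    im=cv2.imread(f"pics/{n}0.png");g=im.min(2);m=(g>(165 if n=="scene" else 130)).astype(np.uint8)
    _,L,S,C=cv2.connectedComponentsWithStats(m);i=L[c[1],c[0]];q=onz(n,C[i],.026);print(n,g[c[1],c[0]],C[i],S[i,2:],q.round(4),w2d(q,pose).round(4))
s=observe();print(s["clock"],s["position"].round(4),w2d(s["position"],pose).round(4),s["orientation"].round(3),s["width"],s["wrist_force"].round(1))
v=[]
for n in("scene","top"):
    p,d=capture(n);cv2.imwrite(f"pics/{n}1.png",p)
    u=proj(n,s["position"])[0];x,y=[int(min(max(a,100),b-100)) for a,b in zip(u,(560,420))]
    v.append(cv2.resize(p[y-100:y+100,x-100:x+100],(400,400),interpolation=cv2.INTER_CUBIC));print(n,x,y)
cv2.imwrite("pics/v3.png",np.hstack(v))
E
```

```text
scene 202 [203.56626506 243.87048193] [ 22  19 332] [ 0.565  -0.1652  0.026 ] [-0.023  -0.1063]
top 153 [357.29383886 229.3056872 ] [ 23  23 422] [ 0.5657 -0.1653  0.026 ] [-0.0224 -0.1065]
2.325 [ 0.508  -0.1836  0.0985] [-0.0828 -0.1098] [-0.002 -0.128  0.992  0.   ] 0.23173935182117975 [-0.6 -0.7  1.9]
scene 169 207
top 378 264
```

View pics/v3.png

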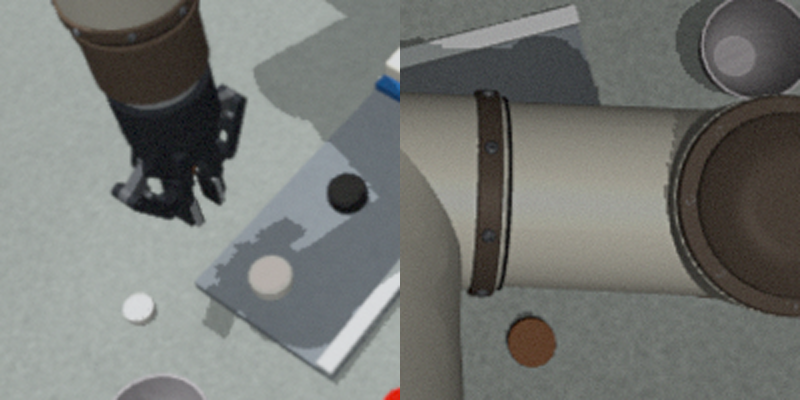

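The left half of the picture shows the gripper open about 20 mm at crop (190,200), above the deck's -x edge. The white disc is at crop (270,277), and the top camera's view is blocked by the arm. Now I'll lower behind the disc.

>>> play_rows(moves=[[[0.53,-1,4,-40,0],[0.53,-1,4,-55,0],[0.53,-1,4,-67,0],[0.53,-1,4,-67,0],[0.53,-1,4,-67,0]]])

```text
clock: 3.05
position: [0.509, -0.1799, 0.0342]
orientation: [0.001, -0.128, 0.992, -0.0]
wrist_force: [-0.3, 0.5, 0.7]
width: 0.233
```

```bash
cat > look.py <<'E'
from h import *
import sys
k=sys.argv[1];pose=np.load("pose.npy")
s=observe();q=s["orientation"];print(s["clock"],s["position"].round(4),"tcp deck",(1e3*w2d(s["position"],pose)).round(1),"jaw deg in deck",round(np.degrees(2*np.arctan2(q[2],q[1])-np.pi/2-pose[2])%180,1),s["wrist_force"].round(1),round(s["width"],3))
p,d=capture("scene");np.save("d.npy",d)
for r in masks_of("scene","white_disc")[:3]:
    ys,xs=np.nonzero(r["pixels"]);c=(xs.mean(),ys.mean());print(round(r["score"],2),np.round(c,1),len(xs),"deck@z19",(1e3*w2d(onz("scene",c,.020),pose)).round(1))
u=proj("scene",s["position"])[0];x,y=[int(min(max(a,70),b-70)) for a,b in zip(u,(560,420))]
cv2.imwrite(f"pics/{k}.png",cv2.resize(p[y-70:y+70,x-70:x+70],(560,560),interpolation=cv2.INTER_CUBIC));print("crop origin",x-70,y-70)
E
python3 look.py v4
```

```text
3.05 [ 0.509  -0.1799  0.0342] tcp deck [ -80.9 -106.4] jaw deg in deck 90.2 [-0.3  0.5  0.7] 0.233
0.58 [204.4 245.8] 366 deck@z19 [ -21.9 -106.4]
0.45 [137.8 261.2] 179 deck@z19 [-100.6 -199.7]
crop origin 108 155
```

View pics/v4.png

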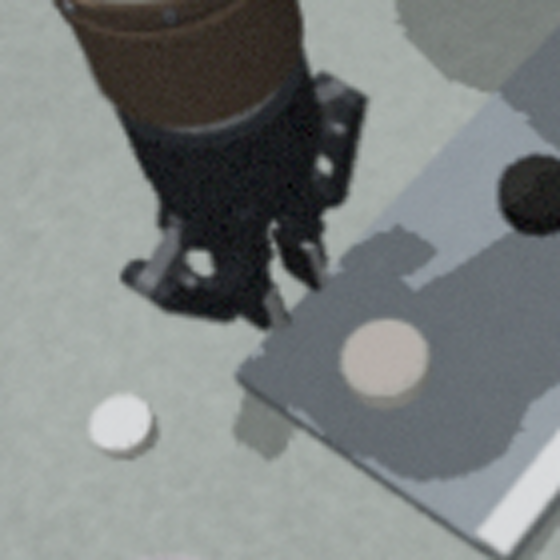

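>>> play_rows(moves=[[[0.53,15,4,-2,0],[0.53,23,6,-3,0],[0.53,30,7.8,-3,0],[0.53,36,9.3,-3,0],[0.53,42,10.9,-3,0],[0.53,48,12.4,-3,0],[0.53,54,14,-3,0],[0.53,60,15.5,-3,0],[0.53,66,17.1,-3,0],[0.53,72,18.6,-3,0],[0.53,78,20.2,-3,0],[0.53,83,21.5,-3,0],[0.53,87,22.5,-3,0],[0.53,90,23.3,-3,0],[0.53,90,23.3,-3,0],[0.53,90,23.3,-3,0]]])

```text
clock: 5.15
position: [0.5982, -0.1564, 0.0303]
orientation: [0.0, -0.128, 0.992, 0.0]
wrist_force: [0.1, -0.0, -0.6]
width: 0.236
```

```bash
python3 look.py v5
```

```text
5.15 [ 0.5982 -0.1564  0.0303] tcp deck [  11.3 -106. ] jaw deg in deck 90.2 [ 0.1 -0.  -0.6] 0.236
0.74 [162.5 185.1] 227 deck@z19 [-179.   -48.6]
0.67 [230.5 263.4] 414 deck@z19 [  38.6 -107.2]
0.61 [138.3 260.8] 211 deck@z19 [-100.3 -198.7]
crop origin 148 182
```

View pics/v5.png

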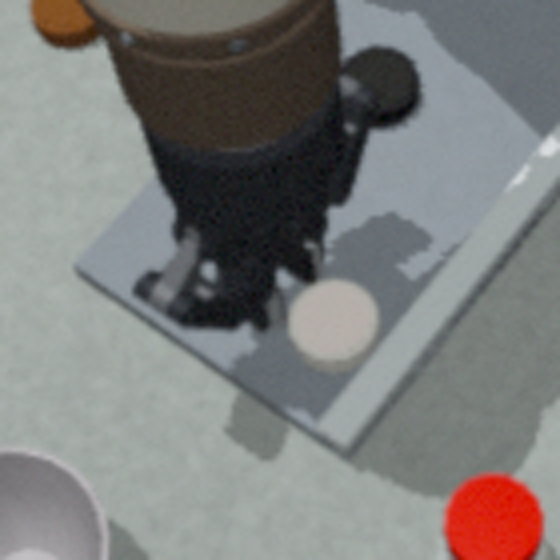

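The disc at crop (333,322) is cradled by the fingers and about 5 mm short of the rail, level on the deck. I'll press on until there is contact.

>>> play_rows(moves=[[[0.53,2,0.5,0,0],[0.53,4,1,0,0],[0.53,5,1.3,0,0],[0.53,6,1.5,0,0],[0.53,6,1.5,0,0],[0.53,6,1.5,0,0]]])

```text
clock: 6.0
position: [0.6029, -0.1551, 0.03]
orientation: [-0.001, -0.127, 0.992, 0.0]
wrist_force: [-4.8, -1.9, 1.8]
width: 0.235
```

```bash
python3 look.py a6
```

```text
6.0 [ 0.6029 -0.1551  0.03  ] tcp deck [  16.1 -106. ] jaw deg in deck 90.1 [-4.8 -1.9  1.8] 0.235
0.78 [232.1 263.9] 415 deck@z19 [  41.5 -106.3]
0.57 [138.7 261.1] 176 deck@z19 [ -99.3 -198.6]
0.51 [163.6 185.3] 251 deck@z19 [-176.9  -47.8]
crop origin 150 183
```

>>> play_rows(moves=[[[0.53,-10,-2.5,0,0],[0.53,-24,-6.3,0,0],[0.53,-30,-28.4,15,8],[0.53,-24,-51.6,15,18],[0.53,-24,-51.6,15,28],[0.53,-24,-51.6,15,38],[0.53,-24,-51.6,15,48],[0.53,-24,-51.6,15,58],[0.53,-24,-51.6,15,65],[0.53,-24,-51.6,15,65],[0.53,-5,-46,8,65],[0.53,18,-38,0,65],[0.53,18,-38,0,65],[0.53,18,-38,0,65]]])

```text
clock: 7.85
position: [0.6215, -0.193, 0.0303]
orientation: [-0.0, -0.64, 0.768, 0.0]
wrist_force: [0.2, -0.7, 0.5]
width: 0.236
```

```bash
python3 look.py v7
```

```text
7.85 [ 0.6215 -0.193   0.0303] tcp deck [  24.7 -147.3] jaw deg in deck 155.1 [ 0.2 -0.7  0.5] 0.236
0.9 [232.7 263.8] 426 deck@z19 [  42.3 -105.5]
0.55 [138.2 260.4] 201 deck@z19 [-101.  -198.2]
crop origin 139 203
```

View pics/v7.png

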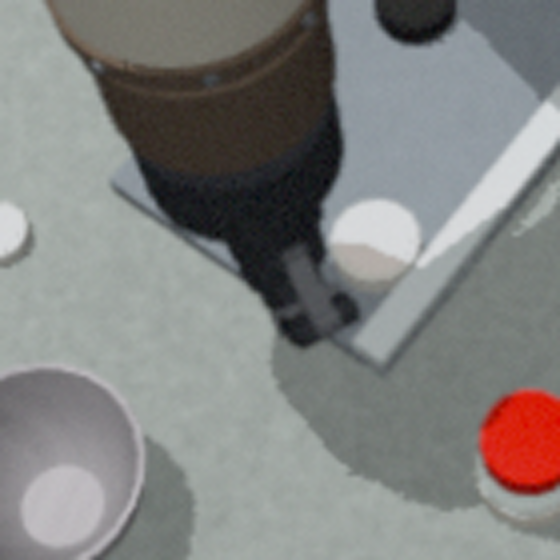

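The disc at crop (375,240) is against the rail, with the fingers behind it. I'll engage diagonally and slide it along.

>>> play_rows(moves=[[[0.53,2,9,0,0],[0.53,3.5,14,0,0],[0.53,3.7,17.5,0,0],[0.53,2.4,22.4,0,0],[0.53,0.8,28.6,0,0],[0.53,-1.3,36.9,0,0],[0.53,-3.3,44.6,0,0],[0.53,-5.3,52.3,0,0],[0.53,-7.3,60.1,0,0],[0.53,-9.3,67.8,0,0],[0.53,-11.3,75.6,0,0],[0.53,-13.3,83.3,0,0],[0.53,-15.3,91,0,0],[0.53,-17.3,98.8,0,0],[0.53,-19.3,106.5,0,0],[0.53,-21.3,114.3,0,0],[0.53,-21.3,114.3,0,0],[0.53,-21.3,114.3,0,0]]])

```text
clock: 10.2
position: [0.6009, -0.0783, 0.0302]
orientation: [0.0, -0.641, 0.768, 0.0]
wrist_force: [-2.8, -1.9, 1.5]
width: 0.236
```

```bash
python3 look.py v8
```

```text
10.2 [ 0.6009 -0.0783  0.0302] tcp deck [ 33.5 -31.1] jaw deg in deck 155.2 [-2.8 -1.9  1.5] 0.236
0.88 [165. 184.] 326 deck@z19 [-176.7  -43.8]
0.61 [271.6 219.6] 56 deck@z19 [46.5  9.5]
0.52 [138.1 261.3] 187 deck@z19 [ -99.9 -199.6]
crop origin 183 158
```

View pics/v8.png

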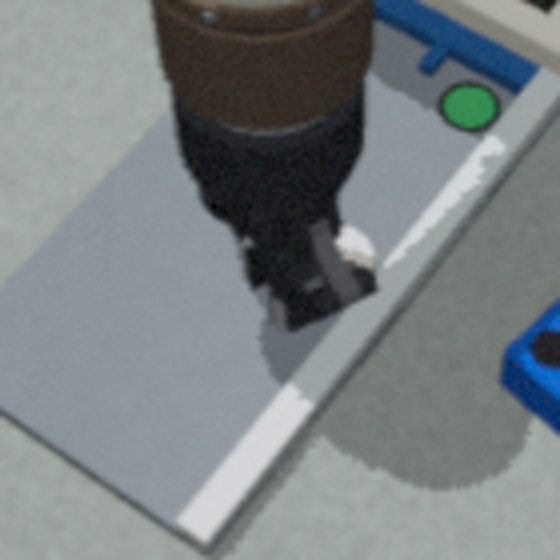

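The cradle still holds the disc at crop (355,245), pinned on the rail with about 3 N. I'll continue into the pocket and slow down towards the end.

>>> play_rows(moves=[[[0.53,-1,4,0,0],[0.53,-3,11.6,0,0],[0.53,-5,19.3,0,0],[0.53,-7,27,0,0],[0.53,-9,34.8,0,0],[0.53,-11,42.5,0,0],[0.53,-13,50.2,0,0],[0.53,-15,58,0,0],[0.53,-17,65.7,0,0],[0.53,-19,73.4,0,0],[0.53,-21,81.2,0,0],[0.53,-23,88.9,0,0],[0.53,-25,96.6,0,0],[0.53,-26.5,102.4,0,0],[0.53,-27.8,107.3,0,0],[0.53,-28.8,111.2,0,0],[0.53,-29.5,114,0,0],[0.53,-29.5,114,0,0],[0.53,-29.5,114,0,0]]])

```text
clock: 12.68
position: [0.5717, 0.0354, 0.0304]
orientation: [0.0, -0.64, 0.768, -0.0]
wrist_force: [-2.4, -1.6, 0.3]
width: 0.237
```

```bash
python3 look.py v9
```

```text
12.675 [0.5717 0.0354 0.0304] tcp deck [33.7 86.3] jaw deg in deck 155.2 [-2.4 -1.6  0.3] 0.237
0.62 [164.9 184. ] 315 deck@z19 [-177.1  -43.8]
0.59 [138.3 260.7] 200 deck@z19 [-100.4 -198.5]
crop origin 218 116
```

View pics/v9.png

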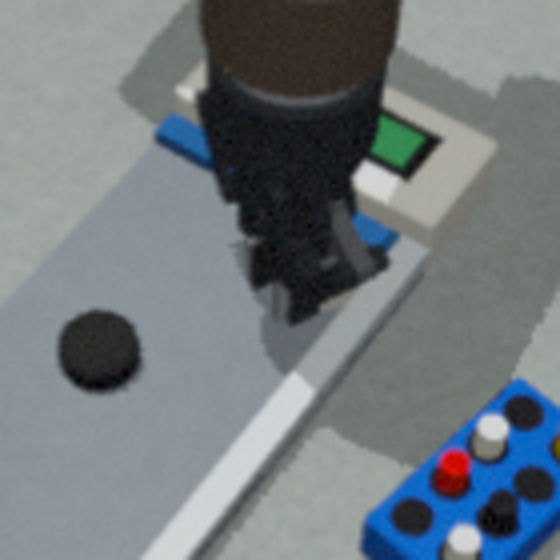

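The fingers are at the pocket mouth, and the disc is hidden behind them. The force shows no stop contact yet, so I'll creep on in small steps.

>>> play_rows(moves=[[[0.53,-0.5,2,0,0],[0.53,-0.8,3,0,0],[0.53,-0.8,3,0,0],[0.53,-0.8,3,0,0]]])

```text
clock: 13.28
position: [0.5708, 0.0385, 0.0304]
orientation: [0.0, -0.641, 0.768, -0.0]
wrist_force: [-1.8, -0.9, 0.1]
width: 0.232
```

>>> play_rows(moves=[[[0.53,-0.3,1,0,0],[0.53,-0.5,2,0,0],[0.53,-0.5,2,0,0],[0.53,-0.5,2,0,0]]])

```text
clock: 13.78
position: [0.5704, 0.0392, 0.0305]
orientation: [-0.0, -0.64, 0.768, -0.001]
wrist_force: [-0.6, -7.1, 0.9]
width: 0.236
```

The stop is felt: about 7 N along -y, and the advance stalled. Now I'll back straight off, raise the arm and clear the camera's view.

>>> play_rows(moves=[[[0.53,-1,-5,0,0],[0.53,-3,-15,0,0],[0.53,-5,-28,0,0],[0.53,-5,-28,40,0],[0.53,-5,-28,90,0],[0.53,-30,-90,130,0],[0.53,-60,-150,150,0],[0.53,-90,-210,150,0],[0.53,-120,-270,150,0],[0.53,-120,-330,150,0],[0.53,-120,-330,150,0]]])

```text
clock: 15.15
position: [0.4489, -0.2927, 0.1806]
orientation: [0.0, -0.639, 0.769, -0.001]
wrist_force: [0.1, 0.9, 0.4]
width: 0.238
```

```bash
python3 - <<'E'
from h import *
pose=np.load("pose.npy");v=[]
for n in("scene","top"):
    p,d=capture(n);c=proj(n,[*d2w(.044,.114,pose),.026])[0];x,y=c.round().astype(int)
    for l in("white_disc","black_disc","tube_rack","steel_bowl","sample_jar"):
        for r in masks_of(n,l)[:3]:
            ys,xs=np.nonzero(r["pixels"]);q=(xs.mean(),ys.mean());print(n,l,round(r["score"],2),np.round(q,1),(1e3*w2d(onz(n,q,.020 if n=="scene" else .024),pose)).round(1) if "disc" in l else "")
    v.append(cv2.resize(p[y-35:y+35,x-35:x+35],(400,400),interpolation=cv2.INTER_CUBIC))
cv2.imwrite("pics/v10.png",np.hstack(v))
E
```

```text
scene white_disc 0.79 [299.5 182. ] [ 42.1 114.3]
scene white_disc 0.67 [165.  184.3] [-176.3  -44.3]
scene white_disc 0.45 [138.4 261.1] [ -99.8 -199. ]
scene black_disc 0.8 [242.1 203.4] [-21.3   7.3]
scene tube_rack 0.74 [339.  241.6] 
scene steel_bowl 0.7 [147.2 321.2] 
scene sample_jar 0.63 [270.5 317.3] 
top white_disc 0.96 [220.1 224.8] [ 43.8 113.9]
top white_disc 0.48 [342.  340.5] [-189.9  -33. ]
top black_disc 0.94 [291.2 245.9] [-21.    7.3]
top tube_rack 0.6 [241.1 141. ] 
top steel_bowl 0.61 [455.4 187.3] 
top sample_jar 0.8 [353.5 122.2] 
top sample_jar 0.74 [256.4 239.1]
```

View pics/v10.png

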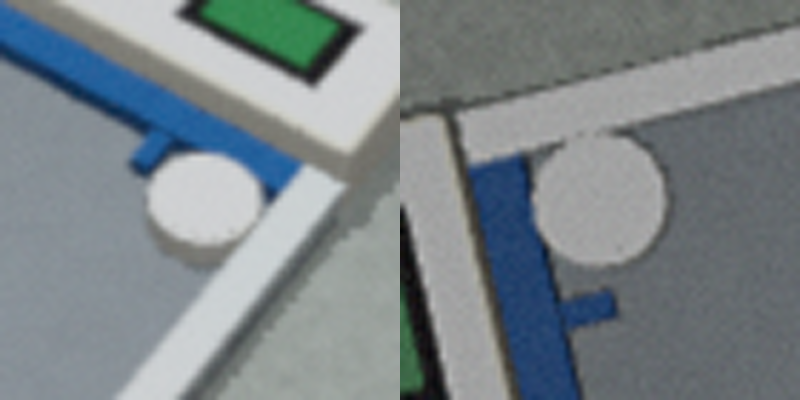

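The disc sits snug against both the rail and the stop, at top crop (600,198). The black disc, rack, bowl and jar are where they started, to within about 0.5 px. Handing in.

```bash
python3 -c "
from plant import *
print(hand_in())"
```

```text
the job is handed in; nothing more can be done
None
```

The white disc is seated in the corner pocket against both the rail and the blue end stop, and the job is handed in. No verdict was reported.

**What I did:** I cradled the larger white disc between the half-closed fingertips and pushed it straight to the rail, where I felt about 5 N of contact. I then turned the gripper 65° and slid the disc along the rail into the pocket until the stop pushed back with about 7 N. Then I backed off. The arm's clock read about 15 s, well under the 56 s limit.

**Last checks:**
- **Position:** the top view puts the disc at deck (43.8, 113.9) mm, against a target of (44, 114). The scene view gives (42.1, 114.3), about 2 mm different in x, which is within the camera calibration. Both are inside the allowed range.
- **Lying flat:** the disc looks flat and touching both faces in both pictures.
- **Other objects:** the black disc, rack, bowl and jar show at the same pixels as at the start, to within about half a pixel.
- **Not seen:** the fingers hid the disc from about halfway along the rail to the pocket. Over that stretch I relied on the small steady contact force and the arm's position, so I did not see the 45–75 mm checkpoint being met.

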